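# Emergency release of a locked centrifuge lid

## Robot

A 6-joint arm with a two-finger parallel gripper is mounted at the origin on the work surface. World frame = base frame: x ahead of the robot, y to its left, z up, the work surface at z = 0. Lengths are in m, angles in degrees, forces in N, time in s.
With the tool pointing down it reaches from about 0.275 to 0.775 m from the base axis. Payload 14.6 kg.
Tool frame: the origin (TCP) lies midway between the tips of the shut fingers; the grasp point (between the pads) lies 19 mm behind it; z points along the fingers, y is the line along which they close (so a half turn about z gives the same grasp; the last joint's range is limited). The gripper opens to 85 mm and grips with 20 to 120 N. Pads are 22 mm wide; open, the fingers measure 114 mm over their backs; the gripper's body (76 mm by 85 mm) begins 54 mm behind the grasp point. The pads swing forward as they close: fully open they stand 13 mm farther back than shut.
Start: joints at [-8.898, 15.075, -2.767, 72.158, 0, 81.102], TCP at [0.525, -0, 0.231] pointing down, gripper open.
Joint ranges: [-151.79, 151.79], [-50.71, 97.33], [-67.44, 78.34], [-121.81, 120.89], [-77.56, 73.72], [-180, 180]. Speed limits (degrees/s): [108.29, 108.29, 147.25, 159.86, 180, 180].

## Interface

Orientations are given as [roll, pitch, yaw] about the fixed x, y, z axes, in that order (R = Rz(yaw) Ry(pitch) Rx(roll)).
In Python, from rig import sensors, imaging, hand_in gives the robot as it stands.
- The arm moves only by the tool drive_tool, never from a script. Its arguments are lists of equal length, an entry for each row: "translation": the shift along the tool's x, y, z in cm, a list of three; "spin": the turn about the tool's z in degrees; "fingers": the opening, from 0 (shut) to 1 (fully open). In form: {"translation": [[tx, ty, tz], ...], "spin": [spin, ...], "fingers": [fingers, ...]}. A call has 1 to 5 rows; each row shifts and turns the commanded pose from where the row before left it, along the tool's axes as they then stand; what a row does not reach is not made up. A row lasts 1/10 s, in which the tool goes at most 50 mm and 8.59 degrees, less where a joint would pass 70% of its speed; a pose out of reach is approached as far as the arm can. A call is refused whole if a number of a shift passes 5 or a number of a turn 8.59, either way. A call with a gripper value outside its range is refused whole. The fingers move at their own pace and stop on an object; the grip force is fixed at half the most. Time passes only in rows, so rows that do not move let the fingers close. It gives the time, the measured TCP pose, the force, the opening and the grip force at its end, in the units of the state.
- sensors.read_state(): the state, without advancing time (a new reading comes with each control period).
- imaging.get_image(name): name is "scene" or "side" or "wrist"; returns the picture (400x640x3 uint8, red, green, blue); there is no depth.
- imaging.calibration(name): a dict with "K" (3x3 intrinsics, pixels), "T" (4x4, takes a point from camera to world coordinates). Camera axes: x right, y down, z forward; pixel columns grow to the right and rows downward; lengths in m; the calibration is good to about 2 mm. A picture is of the moment at which its call begins: read the wrist's pose just before it. calibration takes no time and is no camera call; for the wrist camera it gives the pose at the moment of the call.
- hand_in(): hands the job in; it is judged then, once.
The state is a dict: "time": time; "qpos": joint angles; "dq": joint speeds; "tau": joint torques, N m; "ee_pos": TCP position; "orientation": TCP orientation; "force": force on the tool from outside, world axes, zero at the start; "moment": the same for the moment, N m; "finger_gap": finger opening in m; "gripper_force": force on a finger pad.
Only numpy, scipy, OpenCV 4.12 (cv2) and the standard library are available. Lean on these libraries where they do the work, as an engineer would, in place of code of your own. Each camera call takes 0.05 s, during which the arm holds its last target. There are 200 camera calls.

## Task

The power has failed and the centrifuge is locked shut with the samples inside. Take the straight release rod from the tool stand, put it down through the slot in the deck in front of the lid, feel for the lock's tab and press it gently, never leaning hard on anything, until the lid springs up. Then put the rod back upright, right down in the free hole of the stand, and leave everything else as it stands, with the lid wide open.

Things in the scene. Friction and masses are not known exactly. Their poses are not given: they have to be found in the camera images.
- rod: the release rod, standing upright in one of the three holes of the stand (any of them): plain bright steel shaft 6 mm thick and 90 mm long (end slightly chamfered) under a straight black handle of square section, 16 x 16 mm (sides along the rod's x and y) and 60 mm long; 150 mm over all, about 45 g. Its origin is the centre of its lower end (the tip), z runs up along the rod to the handle
- rod_handle (a point): the middle of the rod's handle, on its axis, 120 mm above the tip: where to grip it; axes as the rod's
- centrifuge: white bench centrifuge, 270 mm deep (x), 230 wide (y), deck 140 mm above the table; fixed. Origin at the centre of its underside, x from its front to its back, z up. The lid covers the rear 170 mm and stands 22 mm above the deck; a dead display and two 11 mm high knobs lie on the deck beside the slot, 40 mm from its middle. More than 20 N from the rod anywhere on the machine damages it
- slot (a point): centre of the release slot, level with the deck's top; 8 mm wide along its x, 30 mm long along its y (parallel to the lid's front edge, which lies 49 mm behind it in +x), 1 mm chamfer, deck 5 mm thick; z up. Below is an open well with the hidden lock tab, a steel plate 9 mm wide along y, its middle up to 9 mm to either side of the slot's middle, its top 25 to 43 mm below the deck
- lid (a joint): angle of the centrifuge lid in rad: 0 shut and locked (up to 0.03 of play), it springs up by itself to 1.25 when the lock lets go; hinged along the back, its front edge rises and swings back, away from the slot
- stand_top (a point): centre of the upper face of the tool stand, an aluminium block 56 mm (x) by 150 mm (y) and 45 mm high, fixed; x and y along its sides, z up. Three upright holes of 8 mm, 40 mm deep with a 2.5 mm chamfer, lie at y = -48, 0 and +48 mm; each holds one tool, all standing on the bottoms of the holes
- hexkey: T-handled key in the stand: dark shaft 6 mm, 125 mm long, with a 60 mm crossbar on top, 138 mm high over all; origin at its lower end
- screwdriver: screwdriver in the stand: shaft 6 mm, waisted handle up to 28 mm thick and 72 mm long, 152 mm high over all; origin at its lower end
- tube_rack: pale tube rack 75 x 165 x 50 mm with capped tubes up to 62 mm, loose; origin at the centre of its underside
- media_bottle: clear bottle 60 mm thick, 135 mm high, loose; origin at the centre of its underside
- dishes: stack of three clear culture dishes 95 mm across, 43 mm high, loose; origin at the centre of its underside
- tip_box: pipette tip box 82 x 122 x 72 mm, loose; origin at the centre of its underside
- timer: flat white timer 62 x 62 x 16 mm, loose; origin at the centre of its underside
- well_floor (a point): point on the rigid floor of the well, 62 mm straight below the slot's middle: what the rod meets beside the tab; it does not yield. Where the tab stands depends on where the lock's motor stopped. The tab yields on a spring: about 4 N at first, some 9 N after 5 to 7 mm, where the lid lets go; a rigid stop comes soon after, 8 mm from where it began

How it is judged:
By the outcome, as a careful person would: the job done as asked, in the order asked, and still so for the second after the job is handed in, with the robot touching nothing.
It also fails if it takes over 72 s, if anything falls off the work surface, if the arm or the gripper's body presses on something with over 40 N, if the wrist force passes 120 N, or if a joint passes its speed limit or range.

## Working session

There is one attempt and no reset: what is moved stays moved. The work goes in short steps, Python scripts to look and compute and a tool call to move; the robot and the scene stay as the last step left them, time stands still between calls to the robot, and variables do not carry over. Pictures are saved under pics/ and viewed, at most 11 in all, crops included, and the job is handed in when it is done.

Besides the shell and the picture viewer there is one more tool, called after "Request:" as name([rows], argument=value, ...), one row to a line, values as JSON. drive_tool: Moves the arm, as the interface text tells. Its arguments: {"type":"object","properties":{"translation":{"type":"array"},"spin":{"type":"array"},"fingers":{"type":"array"}},"required":["translation","spin","fingers"]}

```bash
mkdir -p pics; ls
python3 - <<'E'
from rig import sensors, imaging
import cv2,numpy as np
for n in ["scene","side","wrist"]:
    c=imaging.calibration(n); im=imaging.get_image(n)
    np.savez(f"pics/{n}0.npz",K=c["K"],T=c["T"],im=im)
    cv2.imwrite(f"pics/{n}0.png",im[:,:,::-1])
    print(n,np.round(c["K"],1).tolist(),np.round(c["T"],3).tolist())
a=sensors.read_state();print(a)
E
```

```text
pics
scene [[508.6, 0.0, 319.1], [0.0, 508.6, 202.9], [0.0, 0.0, 1.0]] [[-0.849, 0.42, -0.322, 0.95], [0.529, 0.667, -0.525, 0.673], [-0.006, -0.616, -0.788, 1.166], [0.0, 0.0, 0.0, 1.0]]
side [[408.9, 0.0, 314.2], [0.0, 408.9, 193.7], [0.0, 0.0, 1.0]] [[0.71, -0.428, 0.559, -0.019], [-0.704, -0.454, 0.547, -0.537], [0.019, -0.782, -0.624, 0.712], [0.0, 0.0, 0.0, 1.0]]
wrist [[335.8, 0.0, 313.5], [0.0, 335.8, 197.1], [0.0, 0.0, 1.0]] [[1.0, 0.0, -0.001, 0.525], [-0.0, -0.963, -0.271, 0.069], [-0.001, 0.271, -0.963, 0.374], [0.0, 0.0, 0.0, 1.0]]
{'time': 0.15, 'qpos': array([-8.89746203e+00,  1.50927142e+01, -2.79528445e+00,  7.21593209e+01,
        6.06672740e-04,  8.11031789e+01]), 'dq': array([-0.03309284,  0.0029798 ,  0.05471738, -0.0186545 ,  0.01710006,
       -0.05079712]), 'tau': array([ 2.40502384e-03, -6.37823009e+01,  3.84648621e+01,  1.05481912e-02,
       -5.52052688e-05,  6.25772100e-05]), 'ee_pos': array([5.24783103e-01, 3.70380215e-05, 2.30934788e-01]), 'orientation': array([-1.79953344e+02, -7.91761282e-03,  8.99993556e+01]), 'force': array([-0.24413789, -0.04628809,  0.30673148]), 'moment': array([ 0.01463074, -0.0059997 , -0.01102346]), 'gripper_force': 0.0, 'finger_gap': 0.08506396958381364}
```

View pics/scene0.png

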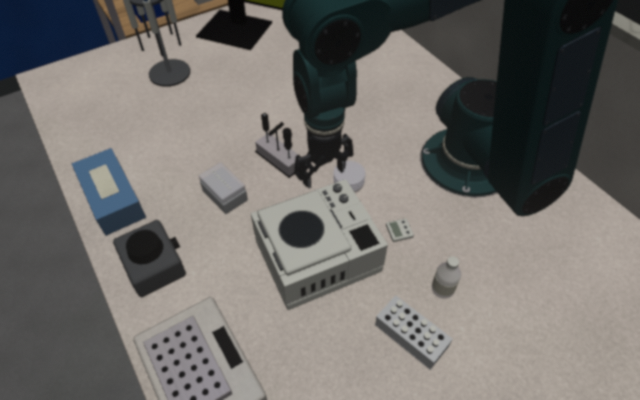

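View pics/side0.png

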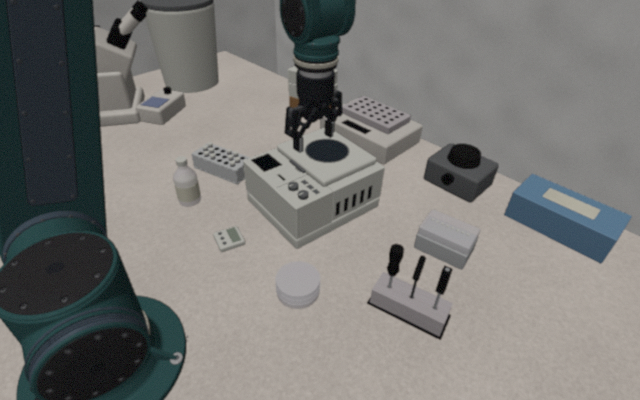

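The scene view shows the stand near (278,152) and the centrifuge at (320,240). The side view shows the stand at (410,300), with the screwdriver at left (395,260) and two other tools, and the slot near (283,178). I'll enlarge these areas.

Run:
```python
import cv2,numpy as np
s=np.load("pics/side0.npz")["im"];c=np.load("pics/scene0.npz")["im"]
def crop(im,x,y): return cv2.resize(im[y:y+75,x:x+100],(400,300),interpolation=cv2.INTER_CUBIC)
a=np.vstack([np.hstack([crop(s,360,235),crop(s,240,140)]),np.hstack([crop(c,240,105),crop(c,300,170)])])
cv2.imwrite("pics/crops.png",a[:,:,::-1])
```

```text
(no output)
```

View pics/crops.png

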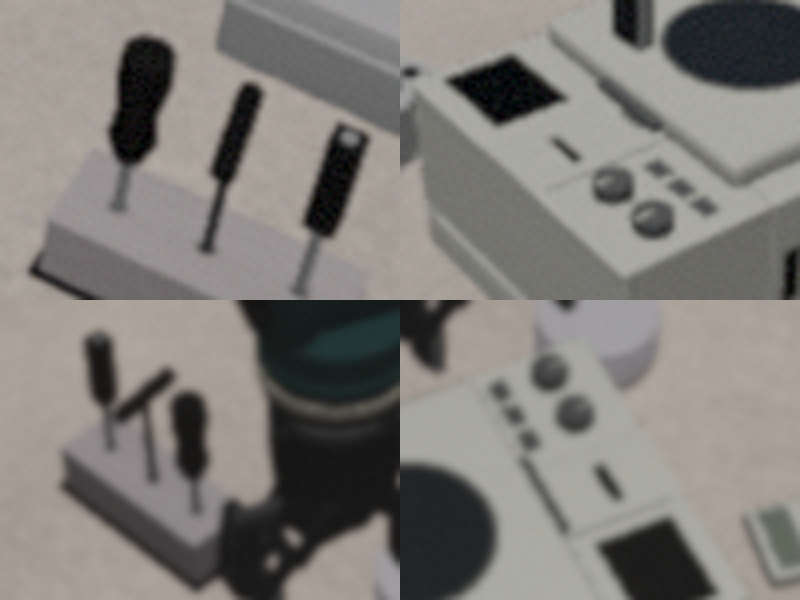

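The crops show the screwdriver, hex key and rod (square handle with a bright top, farthest from the robot's midline) side by side in the stand. In side pixels they enter it at (389.8,287.5), (411.5,297.5) and (434.8,308.2). The slot's middle is at (281.5,177.3) in side and (352,215.5) in scene.

```bash
cat > h.py <<'E'
import numpy as np
def ray(K,T,uv):
    d=T[:3,:3]@np.linalg.inv(K)@np.array([uv[0],uv[1],1.]);return T[:3,3],d/np.linalg.norm(d)
def onz(K,T,uv,z):
    o,d=ray(K,T,uv);return o+d*(z-o[2])/d[2]
def tri(rs):
    A=0;b=0
    for o,d in rs:
        P=np.eye(3)-np.outer(d,d);A=A+P;b=b+P@o
    return np.linalg.solve(A,b)
E
python3 - <<'E'
from h import *
S=np.load("pics/side0.npz");C=np.load("pics/scene0.npz")
np.set_printoptions(precision=4,suppress=True)
for n,a,b,z in [("scr",(389.75,287.5),(289,158.2),.045),("hex",(411.5,297.5),(278.2,150),.045),("rod",(434.75,308.2),(267.5,142.2),.045),("rodtop",(360+349/4,235+137/4),(240+97/4,105+37/4),.155),
 ("slot",(281.5,177.25),(352,215.5),.14),("slotA",(240+553/4-100,140+138/4),(300+620/4-0,170+(500-300)/4),.14),("slotB",(240+580/4-100,140+160/4),(300+598/4-100+100,170+(465-300)/4),.14)]:
    print(n,onz(S["K"],S["T"],a,z),onz(C["K"],C["T"],b,z),tri([ray(S["K"],S["T"],a),ray(C["K"],C["T"],b)]))
E
```

```text
scr [ 0.4744 -0.2756  0.045 ] [ 0.4795 -0.2663  0.045 ] [ 0.4777 -0.2725  0.0389]
hex [ 0.4857 -0.321   0.045 ] [ 0.4904 -0.3134  0.045 ] [ 0.4888 -0.3188  0.0399]
rod [ 0.4973 -0.3673  0.045 ] [ 0.5021 -0.3602  0.045 ] [ 0.5005 -0.3656  0.0399]
rodtop [ 0.5003 -0.3655  0.155 ] [ 0.4998 -0.3647  0.155 ] [ 0.4999 -0.3652  0.1549]
slot [0.4808 0.0618 0.14  ] [0.4832 0.0679 0.14  ] [0.4826 0.0655 0.1371]
slotA [0.4825 0.0754 0.14  ] [0.2741 0.2158 0.14  ] [0.3888 0.1503 0.1678]
slotB [0.4796 0.0481 0.14  ] [0.2676 0.1877 0.14  ] [0.3823 0.1213 0.1692]
```

Request:
drive_tool([
  [-3.5,-0.25,0],
  [-3.5,-0.25,0],
  [-3.5,-0.25,0],
  [-3.5,-0.25,0],
  [-3.5,-0.25,0],
], spin=[0,0,0,0,0], fingers=[1,1,1,1,1])

```text
time: 0.65
ee_pos: [0.5121, -0.1764, 0.2311]
orientation: [-180.0, -0.0, 90.0]
force: [1.0, -0.4, 0.4]
finger_gap: 0.0854
gripper_force: 0.0
```

Request:
drive_tool([
  [-3.5,-0.25,0],
  [-3.5,-0.25,0],
  [-3.5,-0.25,0],
  [-3.5,-0.25,0],
  [-3.5,-0.25,0],
], spin=[0,0,0,0,0], fingers=[1,1,1,1,1])

```text
time: 1.15
ee_pos: [0.4996, -0.3514, 0.2311]
orientation: [-180.0, -0.0, 90.0]
force: [-0.0, 0.6, 0.3]
finger_gap: 0.0853
gripper_force: 0.0
```

Request:
drive_tool([
  [-1.5,0,0],
  [0,0,0],
  [0,0,0],
  [0,0,0],
], spin=[-6.5,-7,0,0], fingers=[1,1,1,1])

```text
time: 1.55
ee_pos: [0.5, -0.3647, 0.2311]
orientation: [-180.0, -0.0, 103.3]
force: [-0.8, 0.9, 0.7]
finger_gap: 0.0858
gripper_force: 0.0
```

Run:
```python
from rig import sensors, imaging
import cv2,numpy as np
from h import *
c=imaging.calibration("wrist"); im=imaging.get_image("wrist")
np.savez("pics/w1.npz",K=c["K"],T=c["T"],im=im)
cv2.imwrite("pics/w1.png",im[:,:,::-1])
K,T=c["K"],c["T"]
for p in [(.5,-.365,.155),(.5,-.365,.045)]:
    q=np.linalg.inv(T)@np.array([*p,1]);print(K@(q[:3]/q[2]))
s=sensors.read_state();print(s["time"],s["ee_pos"],s["orientation"])
```

```text
[313.50148958 207.34372101   1.        ]
[313.51886556 174.34681993   1.        ]
1.6 [ 0.5000149  -0.36461615  0.23124336] [-1.79994324e+02 -1.20988056e-02  1.03331593e+02]
```

View pics/w1.png

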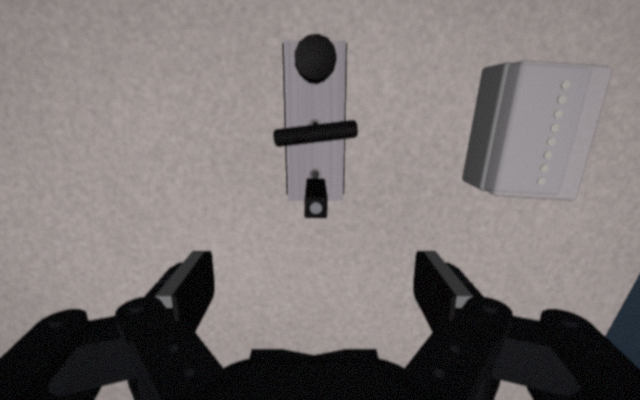

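The rod stands just ahead of the fingers' centre line, with its handle top at (316,207) and foot at (314,174) where I predicted about 313.5. Its sides are parallel to the pads. I'll descend and grip.

Request:
drive_tool([
  [0,0.12,2.5],
  [0,0,2.5],
  [0,0,2.5],
  [0,0,2.5],
  [0,0,2.5],
], spin=[0,0,0,0,0], fingers=[1,1,1,1,1])

```text
time: 2.1
ee_pos: [0.5013, -0.3642, 0.1055]
orientation: [180.0, 0.0, 103.4]
force: [0.1, 0.1, -0.2]
finger_gap: 0.0857
gripper_force: 0.0
```

Request:
drive_tool([
  [0,0,0],
  [0,0,0],
  [0,0,0],
  [0,0,0],
  [0,0,0],
], spin=[0,0,0,0,0], fingers=[0.6,0.5,0.4,0.3,0.25])

```text
time: 2.6
ee_pos: [0.5015, -0.365, 0.1071]
orientation: [180.0, 0.1, 103.5]
force: [0.7, 0.2, 0.3]
finger_gap: 0.0214
gripper_force: 0.0
```

Run:
```python
from rig import sensors, imaging
import cv2,numpy as np
im=imaging.get_image("wrist")
cv2.imwrite("pics/w2.png",im[:,:,::-1])
s=sensors.read_state();print(s["time"],s["ee_pos"],s["force"],s["finger_gap"])
```

```text
2.65 [ 0.50140928 -0.36492453  0.10695465] [0.49144674 0.85455624 0.35917322] 0.02150111429685731
```

View pics/w2.png

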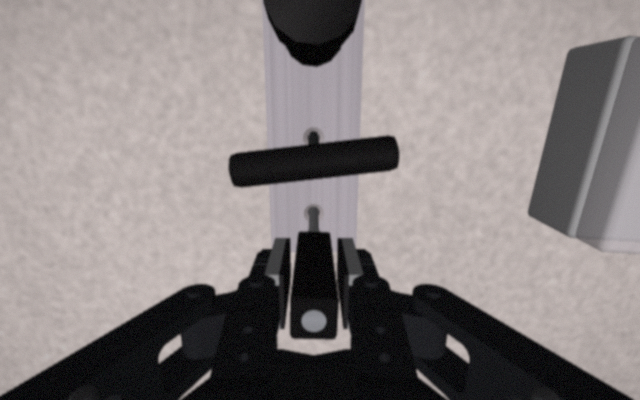

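The handle (291–337 px wide, middle 314) sits centred between the pads. I'll close on it.

Request:
drive_tool([
  [0,0,0],
  [0,0,0],
  [0,0,0],
  [0,0,0],
  [0,0,0],
], spin=[0,0,0,0,0], fingers=[0.1,0,0,0,0])

```text
time: 3.15
ee_pos: [0.5014, -0.3649, 0.1067]
orientation: [180.0, 0.0, 103.5]
force: [-0.1, 0.5, 6.3]
finger_gap: 0.0152
gripper_force: 58.6
```

Run:
```python
from rig import sensors
s=sensors.read_state();print(s)
```

```text
{'time': 3.15, 'qpos': array([-4.35721168e+01,  2.76464021e+01, -2.72805919e+00,  5.95804371e+01,
       -2.49209409e-03,  3.29306241e+01]), 'dq': array([ 0.07034543,  0.04702374, -0.09487453, -0.06040742, -0.00628346,
        0.0626062 ]), 'tau': array([ 3.34915845e-02, -7.75880527e+01,  3.42889416e+01, -1.90956602e-01,
        4.02744825e-02,  7.12985038e-04]), 'ee_pos': array([ 0.50135021, -0.36490532,  0.1067115 ]), 'orientation': array([1.79977573e+02, 3.92098786e-02, 1.03497251e+02]), 'force': array([-0.10343073,  0.49132496,  6.34896396]), 'moment': array([0.04296958, 0.10461481, 0.06520052]), 'gripper_force': 58.59675049781799, 'finger_gap': 0.015229409443672052}
```

Request:
drive_tool([
  [0,0,-1],
  [0,0,-1.5],
  [0,0,-1.5],
  [0,0,-2],
  [0,0,-2],
], spin=[0,0,0,0,0], fingers=[0,0,0,0,0])

```text
time: 3.65
ee_pos: [0.501, -0.3646, 0.1874]
orientation: [-180.0, -0.0, 103.5]
force: [0.6, -0.5, -0.9]
finger_gap: 0.0151
gripper_force: 58.4
```

Request:
drive_tool([
  [0,0,-3],
  [0,0,-3],
  [0,0,-2.5],
  [0,0,-1.5],
  [0,0,0],
], spin=[5,5,5,4,0], fingers=[0,0,0,0,0])

```text
time: 4.15
ee_pos: [0.5016, -0.3651, 0.2885]
orientation: [179.9, 0.1, 84.4]
force: [-0.2, 0.0, -0.7]
finger_gap: 0.015
gripper_force: 58.4
```

Run:
```python
from rig import sensors
import numpy as np
from scipy.spatial.transform import Rotation as R
s=sensors.read_state();print(s["ee_pos"],s["orientation"],s["force"],s["finger_gap"])
M=R.from_euler('xyz',s["orientation"],degrees=True)
print(M.inv().apply(np.array([.482,.065,.285])-s["ee_pos"])*100)
```

```text
[ 0.50156956 -0.36509908  0.28854615] [1.79853893e+02 1.13628741e-01 8.44368579e+01] [-0.21390525  0.02063465 -0.73710258] 0.014981407877557796
[42.61823733 -6.11790223  0.25449545]
```

Request:
drive_tool([
  [3,-0.4,0],
  [4.5,-0.6,0],
  [4.5,-0.7,0],
  [4.5,-0.7,0],
  [4.5,-0.7,0],
], spin=[0,0,0,0,0], fingers=[0,0,0,0,0])

```text
time: 4.65
ee_pos: [0.4895, -0.1509, 0.2854]
orientation: [-179.9, -0.0, 84.6]
force: [0.5, 0.3, 0.5]
finger_gap: 0.015
gripper_force: 58.5
```

Request:
drive_tool([
  [4.5,-0.7,0],
  [4.5,-0.7,0],
  [4.5,-0.6,0],
  [4,-0.5,0],
  [2.5,-0.3,0],
], spin=[0,0,0,0,0], fingers=[0,0,0,0,0])

```text
time: 5.15
ee_pos: [0.4807, 0.0515, 0.2856]
orientation: [-179.9, -0.0, 84.7]
force: [0.2, 0.1, -1.2]
finger_gap: 0.0151
gripper_force: 58.5
```

Request:
drive_tool([
  [1.6,-0.2,0],
  [0,0,0],
  [0,0,0],
  [0,0,0],
  [0,0,0],
], spin=[0,0,0,0,0], fingers=[0,0,0,0,0])

```text
time: 5.65
ee_pos: [0.4813, 0.0644, 0.2861]
orientation: [-180.0, 0.0, 84.5]
force: [-0.6, -0.7, -0.8]
finger_gap: 0.0153
gripper_force: 58.5
```

Run:
```python
from rig import sensors, imaging
import cv2,numpy as np
s=sensors.read_state();print(s["time"],s["ee_pos"],s["orientation"])
for n in ["wrist","side","scene"]:
    c=imaging.calibration(n); im=imaging.get_image(n)
    np.savez(f"pics/{n}3.npz",K=c["K"],T=c["T"],im=im)
def crop(n,x,y,f=4):
    im=np.load(f"pics/{n}3.npz")["im"];w,h=400//f,300//f
    return cv2.resize(im[y:y+h,x:x+w],(400,300),interpolation=cv2.INTER_CUBIC)
W=np.load("pics/wrist3.npz")["im"]
a=np.vstack([np.hstack([crop("side",235,120),crop("scene",305,165)]),np.hstack([cv2.resize(W,(400,250)),np.zeros((250,400,3),np.uint8)])])
a[300:,400:]=crop("wrist",213,130,2)[:250]
cv2.imwrite("pics/v3.png",a[:,:,::-1])
```

```text
5.65 [0.48130406 0.06436679 0.28611314] [-1.79985258e+02  6.85991717e-03  8.44576927e+01]
```

View pics/v3.png

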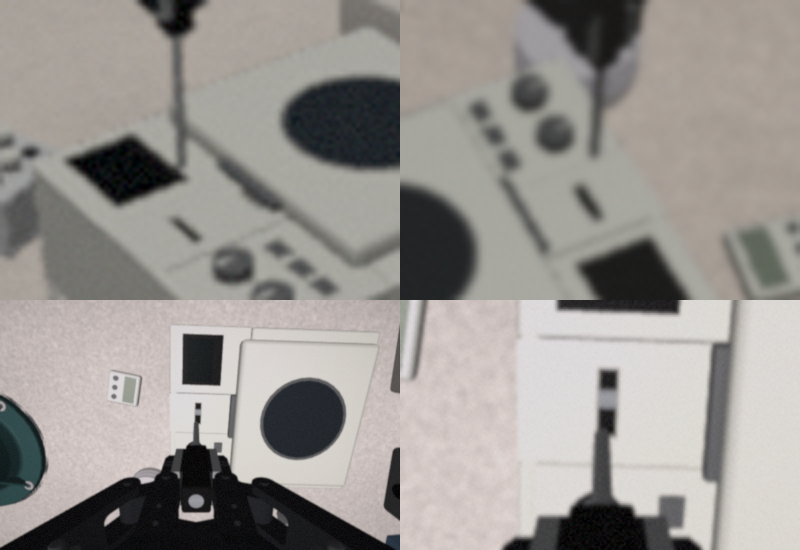

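The side crop shows the tip at (280.5,161.2) above and behind the slot at (281,177). The scene crop shows the tip at (353.5,204) and the slot at (352,215.5). In the wrist view the slot spans about (312–322, 165–197), and the bright tab shows inside it at about (317,179).

Run:
```python
from h import *
np.set_printoptions(precision=4,suppress=True)
D={n:np.load(f"pics/{n}3.npz") for n in ["wrist","side","scene"]}
g=D["wrist"]["im"].mean(2).astype(int)
print(g[158:204:1,306:330:1].tolist().__str__().replace("], [","\n"))
a=(280.5,161.2);b=(353.5,204)
S,C,W=D["side"],D["scene"],D["wrist"]
print("tip",tri([ray(S["K"],S["T"],a),ray(C["K"],C["T"],b)]))
print("slot",tri([ray(S["K"],S["T"],(235+185/4,120+229/4)),ray(C["K"],C["T"],(305+189/4,165+202/4))]))
for n,u,v,z in [("slottop",317,165,.14),("slotbot",317,197.5,.14),("tab",317,175,.106),("tab",317,184,.106),("tip",313.5,196,.184)]:
    print(n,onz(W["K"],W["T"],(u,v),z))
print(W["T"])
```

```text
[[218, 219, 219, 217, 218, 220, 219, 219, 220, 218, 219, 219, 219, 217, 219, 218, 218, 218, 219, 218, 219, 218, 220, 217
219, 218, 218, 218, 218, 218, 219, 218, 219, 217, 218, 218, 216, 219, 220, 219, 218, 218, 219, 219, 219, 218, 217, 218
220, 219, 220, 220, 219, 219, 220, 217, 220, 217, 219, 219, 218, 219, 219, 219, 218, 219, 220, 219, 218, 217, 218, 218
218, 218, 218, 220, 219, 219, 219, 219, 217, 219, 218, 219, 219, 219, 218, 219, 219, 219, 217, 220, 219, 219, 217, 219
218, 219, 219, 219, 218, 215, 215, 213, 215, 214, 216, 215, 216, 215, 214, 217, 218, 217, 219, 218, 219, 218, 219, 218
219, 218, 217, 219, 218, 214, 204, 197, 194, 198, 197, 200, 201, 199, 200, 201, 208, 215, 220, 219, 220, 219, 219, 216
219, 218, 220, 218, 216, 204, 180, 161, 153, 157, 157, 160, 160, 162, 164, 175, 190, 210, 215, 219, 218, 220, 218, 219
218, 219, 219, 219, 214, 197, 161, 118, 100, 99, 100, 106, 108, 111, 114, 136, 179, 206, 214, 218, 219, 218, 218, 219
218, 219, 219, 219, 213, 195, 153, 98, 62, 54, 52, 58, 56, 56, 73, 118, 173, 204, 216, 219, 217, 219, 216, 218
219, 219, 220, 220, 214, 192, 152, 9
[... 3806 characters left out ...]
, 217, 216, 217, 217
218, 217, 209, 181, 126, 84, 73, 67, 64, 70, 77, 119, 175, 207, 213, 218, 218, 218, 216, 217, 216, 218, 214, 216
218, 218, 208, 176, 120, 82, 68, 66, 66, 66, 76, 119, 172, 205, 216, 216, 216, 218, 218, 217, 214, 218, 217, 215
218, 213, 204, 170, 119, 82, 71, 68, 66, 63, 76, 119, 172, 208, 217, 219, 217, 217, 216, 218, 218, 217, 218, 217]]
tip [0.4811 0.0656 0.1834]
slot [0.4821 0.0659 0.1371]
slottop [0.4858 0.0804 0.14  ]
slotbot [0.4831 0.051  0.14  ]
tab [0.4847 0.0643 0.106 ]
tab [0.4838 0.0553 0.106 ]
tip [0.4813 0.0649 0.184 ]
[[ 0.9953 -0.0929 -0.0266  0.4879]
 [-0.0967 -0.9581 -0.2697  0.1328]
 [-0.0004  0.271  -0.9626  0.4293]
 [ 0.      0.      0.      1.    ]]
```

Request:
drive_tool([
  [-0.5,0.3,1],
  [0,0,1.2],
  [0,0,1.1],
  [0,0,0],
  [0,0,0],
], spin=[0,0,0,0,0], fingers=[0,0,0,0,0])

```text
time: 6.3
ee_pos: [0.4837, 0.0598, 0.2532]
orientation: [-180.0, -0.0, 84.5]
force: [-0.5, 0.9, -0.8]
finger_gap: 0.0148
gripper_force: 58.5
```

Run:
```python
from rig import sensors, imaging
import cv2
from h import *
np.set_printoptions(precision=4,suppress=True)
s=sensors.read_state();print(s["time"],s["ee_pos"],s["orientation"],s["force"])
for n in ["wrist","side","scene"]:
    c=imaging.calibration(n); im=imaging.get_image(n)
    np.savez(f"pics/{n}4.npz",K=c["K"],T=c["T"],im=im)
def crop(n,x,y,f=4):
    im=np.load(f"pics/{n}4.npz")["im"];w,h=400//f,300//f
    return cv2.resize(im[y:y+h,x:x+w],(400,300),interpolation=cv2.INTER_CUBIC)
a=np.vstack([np.hstack([crop("side",240,130,5),crop("scene",310,170,5)]),np.hstack([crop("wrist",263,140,4),crop("wrist",293,160,8)])])
cv2.imwrite("pics/v4.png",a[:,:,::-1])
```

```text
6.3 [0.4837 0.0598 0.2532] [-179.9762   -0.0005   84.4989] [-0.5046  0.8506 -0.7788]
```

View pics/v4.png

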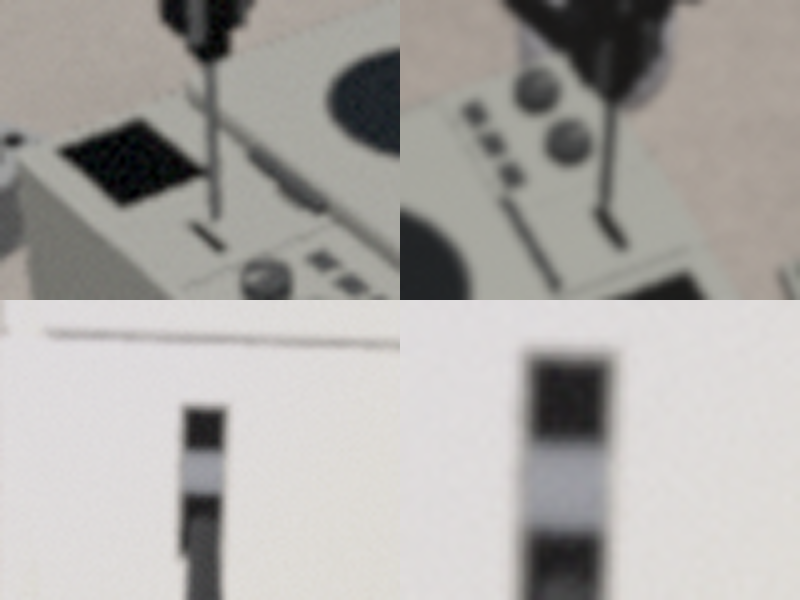

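The wrist crop shows the rod tip just over the near part of the slot, with the slot's centre line about 1 px left of the shaft. The tab band is clear at crop rows 450–493.

Run:
```python
from h import *
np.set_printoptions(precision=4,suppress=True)
W=np.load("pics/wrist4.npz");K,T=W["K"],W["T"];g=W["im"].mean(2)
def cross(l,th,off):
    i=np.where(np.diff((l<th).astype(int))!=0)[0]
    return [round(off+k+(th-l[k])/(l[k+1]-l[k]),2) for k in i]
for r in list(range(168,212,3)): print(r,cross(g[r,295:330],130,295), cross(g[r,295:330],185,295))
print("col",cross(g[155:205,312:316].mean(1),100,155))
import sys
for u,v,z in [(0,0,0)]: pass
```

```text
168 [np.float64(308.59), np.float64(318.78)] [np.float64(307.46), np.float64(319.96)]
171 [np.float64(308.54), np.float64(318.74)] [np.float64(307.35), np.float64(319.85)]
174 [np.float64(308.37), np.float64(318.57)] [np.float64(307.09), np.float64(319.78)]
177 [np.float64(308.82), np.float64(318.22)] [np.float64(307.29), np.float64(319.57)]
180 [] [np.float64(307.32), np.float64(318.76)]
183 [] [np.float64(307.27), np.float64(318.83)]
186 [] [np.float64(307.2), np.float64(318.88)]
189 [np.float64(307.96), np.float64(318.01)] [np.float64(306.64), np.float64(319.13)]
192 [np.float64(307.75), np.float64(318.05)] [np.float64(306.61), np.float64(319.08)]
195 [np.float64(307.71), np.float64(317.82)] [np.float64(306.57), np.float64(318.94)]
198 [np.float64(307.49), np.float64(317.64)] [np.float64(306.38), np.float64(318.9)]
201 [np.float64(307.52), np.float64(317.43)] [np.float64(306.41), np.float64(318.67)]
204 [np.float64(309.07), np.float64(317.45)] [np.float64(307.07), np.float64(318.67)]
207 [np.float64(309.67), np.float64(317.5)] [np.float64(308.47), np.float64(318.63)]
210 [np.float64(309.58), np.float64(317.49)] [np.float64(308.36), np.float64(318.6)]
col [np.float64(167.13), np.float64(177.26), np.float64(187.99)]
```

Run:
```python
from h import *
np.set_printoptions(precision=4,suppress=True)
W=np.load("pics/wrist4.npz");K,T=W["K"],W["T"]
def pr(p):
    q=np.linalg.inv(T)@np.array([*p,1]);return (K@(q/q[2])[:3])[:2] if 0 else (K@(q[:3]/q[2]))[:2]
for u,v,z in [(313.73,167.1-.5,.14),(313.2,182,.14),(312.6,198,.14),(312.9,177.26,.11),(312.9,188,.11),(312.9,177.26,.10),(312.9,188,.10)]: print(u,v,z,onz(K,T,(u,v),z))
print(pr((.4837,.0598,.1515)),pr((.4837,.0598,.16)),pr((.4837,.0598,.14)))
for v,z in [(203,.1515),(208,.16)]: print("rod",onz(K,T,(313.55,v),z))
```

```text
313.73 166.6 0.14 [0.4858 0.0808 0.14  ]
313.2 182 0.14 [0.4842 0.0686 0.14  ]
312.6 198 0.14 [0.4825 0.0557 0.14  ]
312.9 177.26 0.11 [0.4837 0.0659 0.11  ]
312.9 188 0.11 [0.4827 0.0563 0.11  ]
312.9 177.26 0.1 [0.4834 0.0637 0.1   ]
312.9 188 0.1 [0.4825 0.0538 0.1   ]
[313.624  196.8349] [313.623 199.968] [313.6253 192.9035]
rod [0.4832 0.055  0.1515]
rod [0.4831 0.0537 0.16  ]
```

Request:
drive_tool([
  [0.09,-0.06,0.4],
  [0,0,0.4],
  [0,0,0.2],
  [0,0,0.2],
  [0,0,0.2],
], spin=[0,0,0,0,0], fingers=[0,0,0,0,0])

```text
time: 6.95
ee_pos: [0.4833, 0.0609, 0.2391]
orientation: [-180.0, -0.0, 84.5]
force: [1.0, -0.5, -0.6]
finger_gap: 0.0155
gripper_force: 58.5
```

Request:
drive_tool([
  [0,0,0.2],
  [0,0,0.2],
  [0,0,0.2],
  [0,0,0.2],
  [0,0,0],
], spin=[0,0,0,0,0], fingers=[0,0,0,0,0])

```text
time: 7.45
ee_pos: [0.4832, 0.0608, 0.231]
orientation: [-180.0, -0.0, 84.5]
force: [-0.4, 0.2, -0.5]
finger_gap: 0.0153
gripper_force: 58.5
```

The tip is 11 mm into the slot with no side force. I'll go on down and feel for the tab.

Request:
drive_tool([
  [0,0,0.3],
  [0,0,0.3],
  [0,0,0.3],
  [0,0,0.2],
  [0,0,0],
], spin=[0,0,0,0,0], fingers=[0,0,0,0,0])

```text
time: 7.95
ee_pos: [0.4831, 0.0609, 0.22]
orientation: [-180.0, 0.0, 84.5]
force: [-0.3, 0.1, 0.4]
finger_gap: 0.0148
gripper_force: 58.5
```

Request:
drive_tool([
  [0,0,0.1],
  [0,0,0.1],
  [0,0,0.1],
  [0,0,0],
], spin=[0,0,0,0], fingers=[0,0,0,0])

```text
time: 8.35
ee_pos: [0.4833, 0.0609, 0.2172]
orientation: [-180.0, -0.0, 84.5]
force: [-0.3, 0.4, -1.6]
finger_gap: 0.0149
gripper_force: 58.5
```

Request:
drive_tool([
  [0,0,0.1],
  [0,0,0.1],
  [0,0,0.1],
  [0,0,0],
], spin=[0,0,0,0], fingers=[0,0,0,0])

```text
time: 8.75
ee_pos: [0.4833, 0.0608, 0.2144]
orientation: [180.0, -0.0, 84.5]
force: [-1.0, -0.2, 4.7]
finger_gap: 0.0154
gripper_force: 59.2
```

Request:
drive_tool([
  [0,0,0.1],
  [0,0,0.1],
  [0,0,0],
], spin=[0,0,0], fingers=[0,0,0])

```text
time: 9.05
ee_pos: [0.4832, 0.0609, 0.2124]
orientation: [-180.0, -0.0, 84.5]
force: [-1.6, -0.3, 5.9]
finger_gap: 0.0155
gripper_force: 59.4
```

Request:
drive_tool([
  [0,0,0.1],
  [0,0,0.1],
  [0,0,0],
], spin=[0,0,0], fingers=[0,0,0])

```text
time: 9.35
ee_pos: [0.4831, 0.0609, 0.2105]
orientation: [-180.0, -0.0, 84.5]
force: [-2.5, -0.4, 7.8]
finger_gap: 0.0157
gripper_force: 59.6
```

The tab was met at about TCP 0.215 and yields as a spring. I'm pressing on by single millimetres.

Request:
drive_tool([
  [0,0,0.1],
  [0,0,0],
], spin=[0,0], fingers=[0,0])

```text
time: 9.55
ee_pos: [0.4831, 0.0609, 0.2095]
orientation: [-180.0, 0.0, 84.5]
force: [-4.1, 0.2, 8.7]
finger_gap: 0.0152
gripper_force: 59.7
```

Run:
```python
from rig import sensors, imaging
import cv2,numpy as np
s=sensors.read_state();print(s["time"],s["ee_pos"],s["force"])
a=imaging.get_image("side").astype(int);b=np.load("pics/side4.npz")["im"].astype(int)
print(np.abs(a-b)[140:190,300:380].mean())
```

```text
9.55 [0.48309944 0.06087742 0.20946321] [-4.13166052  0.15381524  8.73045092]
20.222166666666666
```

Run:
```python
from rig import sensors, imaging
import cv2,numpy as np
a=imaging.get_image("side")
cv2.imwrite("pics/v5.png",a[:,:,::-1])
s=sensors.read_state();print(s["time"],s["force"])
```

```text
9.65 [-2.20506764  0.33907384  8.57198022]
```

View pics/v5.png

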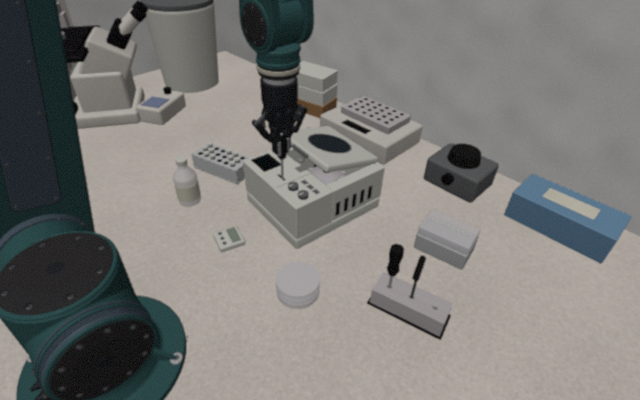

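The lid has let go and is swinging up (side view, around (330,145)), and the stand's free hole shows at (435,308). I'll wait a moment, then draw the rod out.

Request:
drive_tool([
  [0,0,-0.3],
  [0,0,-0.5],
  [0,0,-0.8],
  [0,0,-1],
  [0,0,-1],
], spin=[0,0,0,0,0], fingers=[0,0,0,0,0])

```text
time: 10.15
ee_pos: [0.4833, 0.0608, 0.2461]
orientation: [180.0, 0.0, 84.5]
force: [-0.2, -0.7, -0.4]
finger_gap: 0.0153
gripper_force: 58.5
```

Request:
drive_tool([
  [0,0,-1],
  [0,0,-1.5],
  [0,0,-1.5],
  [0,0,0],
  [0,0,0],
], spin=[0,0,0,0,0], fingers=[0,0,0,0,0])

```text
time: 10.65
ee_pos: [0.4834, 0.0608, 0.2852]
orientation: [180.0, -0.0, 84.5]
force: [-0.3, -0.4, -0.8]
finger_gap: 0.0155
gripper_force: 58.5
```

Run:
```python
from rig import sensors,imaging
import numpy as np,cv2
from scipy.spatial.transform import Rotation as R
np.set_printoptions(precision=4,suppress=True)
s=sensors.read_state();print(s["time"],s["ee_pos"],s["orientation"],s["force"],s["finger_gap"])
M=R.from_euler('xyz',s["orientation"],degrees=True)
print(M.inv().apply(np.array([.5014,-.3649,.285])-s["ee_pos"])*100)
a=imaging.get_image("scene");b=imaging.get_image("side")
cv2.imwrite("pics/v6.png",np.hstack([a[50:350,200:500],b[50:350,180:480]])[:,:,::-1])
```

```text
10.65 [0.4834 0.0608 0.2852] [179.9815  -0.0004  84.4989] [-0.2907 -0.4445 -0.8396] 0.015525304914550774
[-42.2049   5.874    0.0215]
```

View pics/v6.png

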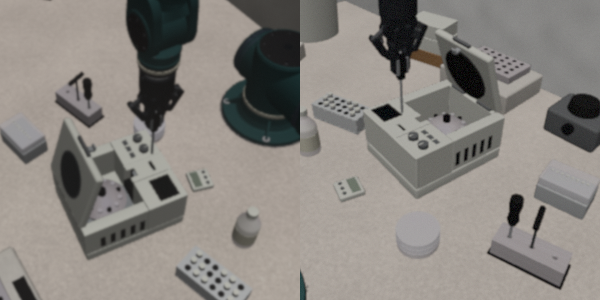

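The lid stands wide open and the rod is clear of the slot. I'm carrying it back above its hole.

Request:
drive_tool([
  [-3,0.4,0],
  [-4.5,0.6,0],
  [-4.5,0.6,0],
  [-4.5,0.6,0],
  [-4.5,0.65,0],
], spin=[0,0,0,0,0], fingers=[0,0,0,0,0])

```text
time: 11.25
ee_pos: [0.491, -0.1526, 0.2847]
orientation: [-180.0, -0.0, 84.5]
force: [0.8, 0.5, -0.8]
finger_gap: 0.0155
gripper_force: 58.5
```

Request:
drive_tool([
  [-4.5,0.65,0],
  [-4.5,0.65,0],
  [-4.5,0.6,0],
  [-4.5,0.65,0],
  [-3.2,0.47,0],
], spin=[0,0,0,0,0], fingers=[0,0,0,0,0])

```text
time: 11.75
ee_pos: [0.5007, -0.3674, 0.2841]
orientation: [-179.9, -0.0, 84.4]
force: [0.6, 0.7, 0.2]
finger_gap: 0.0154
gripper_force: 58.5
```

Request:
drive_tool([
  [0,0,3],
  [0,0,3],
  [0,0,3],
  [0,0,2.5],
  [0,0,0],
], spin=[-6,-6,-5,-2,0], fingers=[0,0,0,0,0])

```text
time: 12.25
ee_pos: [0.4998, -0.3635, 0.1667]
orientation: [-179.8, -0.3, 103.5]
force: [-0.4, 0.5, 0.1]
finger_gap: 0.0149
gripper_force: 58.6
```

Run:
```python
from rig import sensors,imaging
from h import *
import cv2
from scipy.spatial.transform import Rotation as R
np.set_printoptions(precision=4,suppress=True)
s=sensors.read_state();print(s["time"],s["ee_pos"],s["orientation"],s["force"],s["finger_gap"])
M=R.from_euler('xyz',s["orientation"],degrees=True)
print(M.inv().apply(np.array([.5014,-.3649,.16])-s["ee_pos"])*100)
c=imaging.calibration("wrist");a=imaging.get_image("wrist");K,T=c["K"],c["T"]
np.savez("pics/wrist7.npz",K=K,T=T,im=a)
S=imaging.get_image("side");C=imaging.get_image("scene")
rs=lambda im,x,y,f:cv2.resize(im[y:y+300//f,x:x+400//f],(400,300),interpolation=cv2.INTER_CUBIC)
cv2.imwrite("pics/v7.png",np.vstack([np.hstack([rs(S,380,250,4),rs(C,230,105,4)]),np.hstack([rs(a,213,80,2),rs(a,263,130,4)])])[:,:,::-1])
for p in [(.5014,-.3649,.045),(*s["ee_pos"][:2],s["ee_pos"][2]-.1017),(*s["ee_pos"][:2],s["ee_pos"][2]-.06)]:
    q=np.linalg.inv(T)@np.array([*p,1]);print(K@(q[:3]/q[2]))
```

```text
12.25 [ 0.4998 -0.3635  0.1667] [-179.8088   -0.2929  103.5246] [-0.4233  0.5443  0.0764] 0.01489938503141674
[-0.1767  0.126   0.6736]
[315.5314 193.0251   1.    ]
[313.9693 197.5383   1.    ]
[313.8409 214.9958   1.    ]
```

View pics/v7.png

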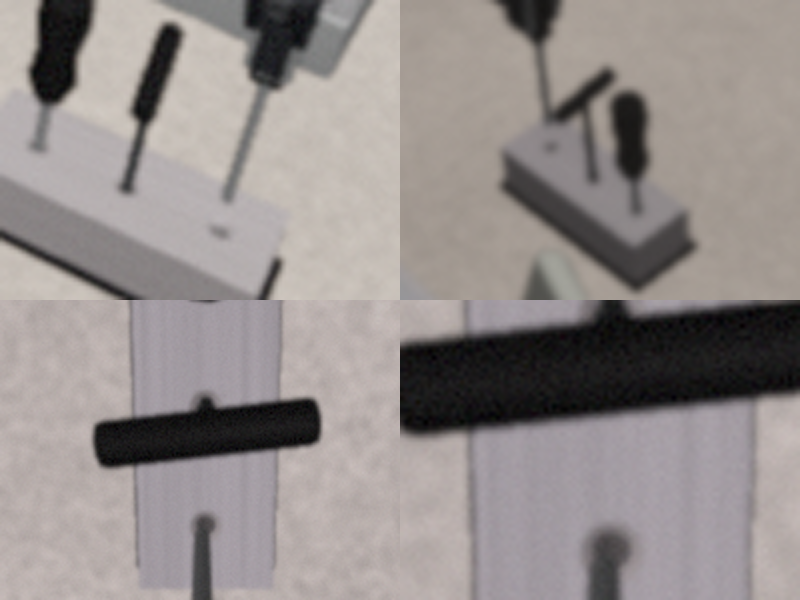

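The hole is at wrist pixel (315,191), within about a pixel of the prediction (315.5,193) from the original grasp position. I'll correct the small offset.

Request:
drive_tool([
  [-0.17,0.13,0.2],
  [0,0,0.2],
  [0,0,0],
  [0,0,0],
], spin=[0,0,0,0], fingers=[0,0,0,0])

```text
time: 12.8
ee_pos: [0.503, -0.3662, 0.1665]
orientation: [180.0, 0.0, 103.5]
force: [0.1, -0.5, -1.0]
finger_gap: 0.0153
gripper_force: 58.5
```

Run:
```python
from rig import sensors
import numpy as np
from scipy.spatial.transform import Rotation as R
s=sensors.read_state();print(s["time"],s["ee_pos"],s["orientation"],s["force"])
M=R.from_euler('xyz',s["orientation"],degrees=True)
print(M.inv().apply(np.array([.5014,-.3649,.1067])-s["ee_pos"])*100)
```

```text
12.8 [ 0.50295234 -0.36623803  0.16649354] [1.79993656e+02 1.22193274e-02 1.03488843e+02] [ 0.09686949 -0.45376814 -0.97865483]
[ 0.16759682 -0.12040326  5.97930472]
```

Request:
drive_tool([
  [0.17,-0.12,0.4],
  [0,0,0.3],
  [0,0,0],
  [0,0,0],
], spin=[0,0,0,0], fingers=[0,0,0,0])

```text
time: 13.2
ee_pos: [0.5013, -0.3647, 0.1592]
orientation: [-180.0, -0.0, 103.5]
force: [0.5, -0.6, -0.7]
finger_gap: 0.0155
gripper_force: 58.5
```

Request:
drive_tool([
  [0,0,0.4],
  [0,0,0.3],
  [0,0,0.3],
  [0,0,0.3],
  [0,0,0],
], spin=[0,0,0,0,0], fingers=[0,0,0,0,0])

```text
time: 13.7
ee_pos: [0.5012, -0.3647, 0.1458]
orientation: [-180.0, -0.0, 103.5]
force: [-0.3, 0.1, 0.4]
finger_gap: 0.0156
gripper_force: 58.5
```

Request:
drive_tool([
  [0,0,0.2],
  [0,0,0.2],
  [0,0,0.2],
  [0,0,0.2],
  [0,0,0.2],
], spin=[0,0,0,0,0], fingers=[0,0,0,0,0])

```text
time: 14.2
ee_pos: [0.5013, -0.3648, 0.1361]
orientation: [-180.0, 0.0, 103.5]
force: [-0.4, 0.3, -0.5]
finger_gap: 0.015
gripper_force: 58.5
```

Request:
drive_tool([
  [0,0,0.4],
  [0,0,0.5],
  [0,0,0.5],
  [0,0,0.4],
  [0,0,0],
], spin=[0,0,0,0,0], fingers=[0,0,0,0,0])

```text
time: 14.7
ee_pos: [0.5011, -0.3646, 0.1176]
orientation: [-180.0, -0.0, 103.5]
force: [-0.4, 0.1, -0.9]
finger_gap: 0.0155
gripper_force: 58.5
```

Request:
drive_tool([
  [0,0,0.3],
  [0,0,0.3],
  [0,0,0.2],
  [0,0,0.1],
  [0,0,0],
], spin=[0,0,0,0,0], fingers=[0,0,0,0,0])

```text
time: 15.2
ee_pos: [0.5013, -0.3648, 0.1091]
orientation: [-180.0, -0.0, 103.5]
force: [0.5, 0.8, -0.9]
finger_gap: 0.0153
gripper_force: 58.5
```

Going in freely. Next come the last millimetres, until it touches bottom.

Request:
drive_tool([
  [0,0,0.1],
  [0,0,0.05],
  [0,0,0],
], spin=[0,0,0], fingers=[0,0,0])

```text
time: 15.5
ee_pos: [0.5013, -0.3648, 0.1077]
orientation: [-180.0, -0.0, 103.5]
force: [0.7, -0.6, 0.0]
finger_gap: 0.0154
gripper_force: 58.5
```

Request:
drive_tool([
  [0,0,0.05],
  [0,0,0.03],
  [0,0,0],
], spin=[0,0,0], fingers=[0,0,0])

```text
time: 15.8
ee_pos: [0.5014, -0.3648, 0.1069]
orientation: [180.0, -0.0, 103.5]
force: [-0.2, 1.0, -1.2]
finger_gap: 0.0152
gripper_force: 58.5
```

Request:
drive_tool([
  [0,0,0],
  [0,0,0],
  [0,0,0],
  [0,0,0],
  [0,0,0],
], spin=[0,0,0,0,0], fingers=[0.3,0.5,0.8,1,1])

```text
time: 16.3
ee_pos: [0.5014, -0.3648, 0.107]
orientation: [180.0, -0.0, 103.5]
force: [-0.3, 1.0, -1.0]
finger_gap: 0.0816
gripper_force: 0.0
```

Request:
drive_tool([
  [0,0,0],
  [0,0,-1],
  [0,0,-2],
  [0,0,-3],
  [0,0,-3],
], spin=[0,0,0,0,0], fingers=[1,1,1,1,1])

```text
time: 16.8
ee_pos: [0.5012, -0.3646, 0.1986]
orientation: [-180.0, -0.0, 103.5]
force: [1.4, 0.3, 0.6]
finger_gap: 0.0857
gripper_force: 0.0
```

Request:
drive_tool([
  [0,0,-3],
  [0,0,-1],
  [0,0,0],
  [0,0,0],
  [0,0,0],
], spin=[0,0,0,0,0], fingers=[1,1,1,1,1])

```text
time: 17.3
ee_pos: [0.501, -0.3645, 0.2357]
orientation: [-179.9, -0.1, 103.5]
force: [0.1, -1.1, -0.4]
finger_gap: 0.085
gripper_force: 0.0
```

Run:
```python
from rig import sensors,imaging
from h import *
import cv2
s=sensors.read_state();print(s["time"],s["ee_pos"],s["force"])
a=imaging.get_image("wrist");S=imaging.get_image("side");C=imaging.get_image("scene");O=np.load("pics/side0.npz")["im"]
rs=lambda im,x,y,f:cv2.resize(im[y:y+300//f,x:x+400//f],(400,300),interpolation=cv2.INTER_CUBIC)
cv2.imwrite("pics/v8.png",np.vstack([np.hstack([rs(S,360,235,4),rs(C,230,105,2)]),np.hstack([rs(a,213,50,2),rs(S,240,90,2)])])[:,:,::-1])
```

```text
17.3 [ 0.50099798 -0.36450488  0.23567671] [ 0.06135381 -1.0606807  -0.41665567]
```

View pics/v8.png

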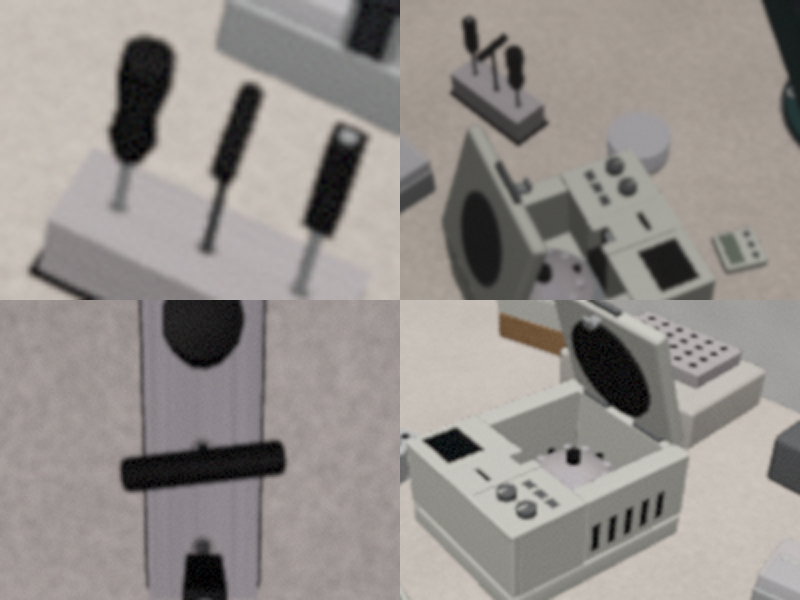

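The rod stands in its hole exactly as at the start: in the side crop its top is at (349,137), as before. The lid is wide open and the gripper is clear.

```bash
python3 -c "
from rig import hand_in
print(hand_in())"
```

```text
the job is handed in; nothing more can be done
None
```

The job is handed in: the lid sprang wide open after a gentle press (about 9 N at most on the tab), and the rod is back upright, fully down in the stand's free hole, with nothing else touched.

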